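# Lock the load rig's flywheel with its drop-in pin

## Robot

A 7-joint arm with a two-finger parallel gripper is mounted at the origin on a cart in front of the work surface, level with it; the furniture and walls round the work are solid. World frame = base frame: x ahead of the robot, y to its left, z up, the work surface at z = 0. Lengths are in mm, angles in rad, forces in N, time in s.
With the tool pointing down it reaches from about 400 to 850 mm from the base axis. Payload 4.5 kg.
Tool frame: the origin (TCP) lies midway between the tips of the shut fingers; the grasp point (between the pads) lies env.grip_depth behind it (env.grip_depth is the distance from the TCP to the grasp point, in mm); z points along the fingers, y is the line along which they close (so a half turn about z gives the same grasp; the last joint's range is limited). The gripper opens to 88 mm and grips with 3 to 60 N. Pads are 18 mm wide; open, the fingers measure 123 mm over their backs; the gripper's body (75 mm by 187 mm) begins 45 mm behind the grasp point.
Start: joints at [1.246, 0.689, -0.195, 1.565, 0.157, 0.902, -0.215], TCP at [219.499, -585.212, 238.743] pointing down, gripper open.
Joint ranges: [-3.01, 3.01], [-0.46, 2.08], [-1.47, 1.51], [0.13, 2.56], [-1, 4.14], [0.04, 2.09], [-2.66, 2.66]. Speed limits (rad/s): [2.57, 2.57, 3.14, 3.14, 3.14, 3.14, 3.14].

## Interface

Orientations are given as a rotation vector (axis times angle).
In Python, from cell import status, read_camera, ticket, models, env gives the robot as it stands. The module is installed in compiled form; this text tells all that it offers.
- The arm moves only by the tool step_arm, never from a script. Its argument "steps" is a list of rows, each an object of numbers: "claw": the finger opening in mm, from 0 to 88.1; "x", "y", "z": the shift along the tool's x, y, z in mm; "twist": the turn about the tool's z in rad. In form: [{"claw": .., "x": .., "y": .., "z": .., "twist": ..}, ...]. A call has 1 to 12 rows; each row is the pose to reach, as a shift and turn from the pose commanded when the call began, along the tool's axes at that moment; what a row does not reach only later rows make up. A row lasts 1/8 s, in which the tool goes at most 62.5 mm and 10.7 degrees, less where a joint would pass 70% of its speed; a pose out of reach is approached as far as the arm can. A call with a gripper value outside its range is refused whole. The fingers move at their own pace and stop on an object; "force" is the grip in N (left out, the last holds). Time passes only in rows, so rows that repeat a pose let the fingers close. It gives the time, the measured TCP pose, the force, the opening and the grip force at its end, in the units of the state.
- status.observe(): the state, without advancing time (a new reading comes with each control period).
- read_camera(name): name is "side" or "top" or "wrist"; returns a dict with "color" (400x640x3 uint8, red, green, blue), "camera_matrix" (3x3 intrinsics, pixels), "eye" and "orientation" of the camera in the world. Camera axes: x right, y up, looking along -z (the intrinsics and any distortion apply to the point x, -y, -z); pixel columns grow to the right and rows downward; lengths in mm; the calibration is good to about 2 mm. A picture is of the moment at which its call begins. There is no depth.
- ticket.sign_off(): hands the job in; it is judged then, once.
Trained networks look in the newest picture that a camera, given by its name, has taken for a name from the list of things; names that differ only in an ending like _2 or _b are one class to them, and where a whole thing is asked for, a point or a joint stands for the part that bears it (a point fixed in the world has none). Each returns a list of dicts, best first, with "confidence" (0 to 1); they miss things now and then, are a little off and sometimes report something else, mostly with a low value. They report only what shows in the picture. A call takes as long as a camera call.
- models.cut_out(target, camera): "region" (400x640 bool, what is visible of it) and "box" ([left, top, right, bottom] in pixels, round what is visible of it).
- models.mark_of(target, camera): "pixel" ([row, column] in pixels: a listed point, or the origin of a listed thing).
The state is a dict: "time_s": time; "q": joint angles; "qd": joint speeds; "effort": joint torques, N m; "tcp_pos": TCP position; "tool_rot": TCP orientation; "force": force on the tool from outside, world axes, zero at the start; "moment": the same for the moment, N m; "gripper_width": finger opening in mm; "finger_force": force on a finger pad.
Only numpy, scipy, OpenCV 4.12 (cv2) and the standard library are available. Lean on these libraries where they do the work, as an engineer would, in place of code of your own. Each camera call takes 0.05 s, during which the arm holds its last target. There are 200 camera calls.

## Task

Before the next battery pack is wired to the motor load rig, lock its shaft: put the lock pin from the tool block into the guide boss on top of the lock housing, where it comes to stand on the hidden lock disc. Then stroke the flywheel round lightly by its rim until the disc's notch comes up under the pin and the pin drops in, and see that it is fully home, with its head down on the boss. Don't strain the wheel or the pin, and leave the T-handle key, the pack beside the rig, the multimeter and the screwdriver where they are.

Things in the scene. Friction and masses are not known exactly. Their poses are not given: they have to be found in the camera images.
- load_rig: motor load rig bolted to the bench on four rubber mounts, which give about 1 mm per 6 N when pressed down. Plate 230 x 150 mm, its top 24 mm high; on it stand in a row flywheel (robot side), grey round-topped lock housing (40 mm long, 112 mm wide) and dark ribbed motor. Origin on the bench; x along the shaft from flywheel to motor, z up. Flywheel at x = -75 mm, guide bore at x = -25 mm, y = 0
- flywheel: flywheel, 130 mm diameter, 30 mm wide, rubber-lined rim, upright on the level shaft. Origin at its centre; its x axis is the shaft, about which it spins freely either way without end; friction of about 0.03 Nm stops it within a few degrees when let go, and a fingertip pressure of 1 to 8 N turns it. It is clamped on the shaft at no set angle: its own angle does not tell where the notch is
- rim_top (a point): top point of the flywheel's rim, mid-width, 164 mm above the bench and 65 mm above the shaft axis (does not turn with the wheel). The rim is open above and to both sides; 35 mm behind this point begins the guide boss, 15 mm higher, and a raised pin's head reaches 56 mm above this point
- guide_mouth (a point): centre of the guide bore's mouth, in the flat top of the square aluminium boss (30 x 30 mm) on the lock housing, 179 mm above the bench, 50 mm behind the flywheel's middle plane. The bore is vertical, 11.5 mm wide with a 2 mm chamfer, 30 mm long. A pin that only stands on the lock disc below has its head 11 mm off the boss; in the notch the head comes down on the boss
- disc_edge (a point): point on the bore's axis 30 mm below the mouth, where the edge of the hidden steel lock disc (100 mm diameter, turns with the flywheel) passes. The disc has one notch, 14 mm long at the edge, 16 mm deep, starting somewhere in the lower half. A pin in the bore falls in by its own weight if the edge passes slower than 0.1 m/s, and stops the shaft; it may hang until the wheel is let go
- lock_pin: steel lock pin with a round knurled aluminium head, 24 mm diameter and 30 mm tall; below the head a shank of 10 mm diameter, 41 mm long, its last 12 mm tapering to 6 mm. About 60 g. Origin at the centre of the head's underside, z along the shank up to the head. It stands upright in one of the two bores of the tool block, head on the block
- tool_block: fixed light wooden block, 44 mm (x) by 110 mm (y) by 50 mm high, origin under its centre; two upright bores at y = -30 and +30 mm hold the lock pin and the T-handle key, which may stand either way round
- hex_key: T-handle key standing in the other bore of the tool block: black crossbar 79 mm long, 15 mm thick, its centre 32 mm above the block, along the block's x axis; bystander. Origin at the block's top face
- next_pack: battery pack, 235 x 75 x 96 mm, lying beside the rig; bystander. Origin under its centre
- multimeter: multimeter lying on its back, 158 x 80 x 46 mm; bystander. Origin under its centre
- screwdriver: screwdriver with a red handle lying on the bench, 197 mm long; bystander. Origin under its centre

How it is judged (in metres and radians):
On the way:
1. the pin stands upright in the guide bore on the edge of the lock disc, not yet in the notch (horizontal distance between lock_pin and guide_mouth below 0.004 m and z of lock_pin in the frame of guide_mouth between 0.007 and 0.015 m), for 0.2 s.
At the end, for the whole second after the job is handed in: the lock pin stands upright (within 6 degrees) in the guide bore, fully home in the notch: the underside of its head within 3 mm of the boss's top face and within 4 mm of the bore's axis; pin and flywheel are at rest (z of lock_pin in the frame of guide_mouth between -0.003 and 0.003 m and horizontal distance between lock_pin and guide_mouth below 0.004 m and angle between lock_pin's own z axis and vertical below 0.1 rad and linear speed of lock_pin below 0.02 m/s and angular speed of flywheel below 0.1 rad/s); the robot touches nothing.
It fails at once if a finger presses or drags on the flywheel with more than 30 N (contact force between any of the fingers, the arm and flywheel above 30 N).
It fails at once if the lock pin is forced against the rig with more than 40 N (contact force between lock_pin and load_rig above 40 N).
It fails at once if a bystander (T-handle key, pack, multimeter, screwdriver) is moved by more than 20 mm (distance of any of hex_key, next_pack, multimeter, screwdriver from where it was at the start of the episode above 0.02 m).
It also fails if it takes over 72 s, if anything falls off the work surface, if the arm or the gripper's body presses on something with over 40 N, if the wrist force passes 120 N, or if a joint passes its speed limit or range.

## Working session

There is one attempt and no reset: what is moved stays moved. The work goes in short steps, Python scripts to look and compute and a tool call to move; the robot and the scene stay as the last step left them, time stands still between calls to the robot, and variables do not carry over. Pictures are saved under pics/ and viewed, at most 10 in all, crops included, and the job is handed in when it is done.

Besides the shell and the picture viewer there is one more tool, called after "Emit:" in YAML: its name, and indented under it one key for each argument. step_arm: Moves the arm, as the interface text tells. Its arguments: {"type":"object","properties":{"steps":{"type":"array"},"force":{"type":"number"}},"required":["steps"]}

```bash
mkdir -p pics; cat > h.py <<'E'
import numpy as np, cv2
from scipy.spatial.transform import Rotation as R
from cell import status, read_camera, ticket, models, env
def ray(c,px):
    K=c["camera_matrix"]; o=np.array(c["orientation"],float)
    M=R.from_rotvec(o).as_matrix() if o.shape==(3,) else o
    u=np.linalg.inv(K)@[px[1],px[0],1]
    return np.array(c["eye"],float), M@(u*[1,-1,-1])
def at_z(c,px,z):
    e,d=ray(c,px); return e+d*(z-e[2])/d[2]
def proj(c,p):
    o=np.array(c["orientation"],float); M=R.from_rotvec(o).as_matrix() if o.shape==(3,) else o
    v=M.T@(np.array(p,float)-c["eye"]); v=v*[1,-1,-1]; q=c["camera_matrix"]@v; return (q[:2]/q[2])[::-1]
def tri(obs):
    A=np.zeros((3,3));b=np.zeros(3)
    for c,px in obs:
        e,d=ray(c,px); d=d/np.linalg.norm(d); P=np.eye(3)-np.outer(d,d); A+=P;b+=P@e
    return np.linalg.solve(A,b)
def save(c,n): cv2.imwrite("pics/"+n,c["color"][:,:,::-1])
E
python3 - <<'E'
from h import *
np.set_printoptions(precision=1,suppress=True)
print(env.grip_depth, status.observe())
C={n:read_camera(n) for n in("side","top")}
save(C["side"],"s1.png");save(C["top"],"t1.png")
print({n:(c["eye"],c["orientation"],c["camera_matrix"]) for n,c in C.items()})
for t in["load_rig","rim_top","guide_mouth","lock_pin","tool_block","hex_key","next_pack","multimeter","screwdriver","flywheel"]:
    m={n:models.mark_of(t,n)[:2] for n in C}
    print(t,{n:[(np.array(x["pixel"]),round(x["confidence"],2)) for x in v] for n,v in m.items()})
    if m["side"] and m["top"]: print("  ",tri([(C[n],m[n][0]["pixel"]) for n in C]))
E
```

```text
18.700000000000003 {'time_s': 0.0, 'q': array([ 1.2,  0.7, -0.2,  1.6,  0.2,  0.9, -0.2]), 'qd': array([ 0., -0.,  0., -0.,  0., -0.,  0.]), 'effort': array([  0. , -52.8,  -1.3, -15.3,  -0.1,   0. ,   0. ]), 'tcp_pos': array([ 219.2, -584.6,  237.9]), 'tool_rot': array([-3.1, -0.6,  0. ]), 'force': array([-0.5, -0.6,  1. ]), 'moment': array([ 0. , -0.1, -0. ]), 'finger_force': 0.0, 'gripper_width': 88.1976559052721}
{'side': (array([-72.8, 922.2, 925.3]), array([ 0.4, -1.2, -2.3]), array([[463.7,   0. , 317.9],
       [  0. , 463.7, 213.2],
       [  0. ,   0. ,   1. ]])), 'top': (array([ 303.2,   11.1, 1591.3]), array([ 0.1, -0.1, -1.6]), array([[503. ,   0. , 321.9],
       [  0. , 503. , 199.8],
       [  0. ,   0. ,   1. ]]))}
load_rig {'side': [(array([241. , 314.9]), 0.95)], 'top': [(array([200.8, 331.8]), 0.77)]}
   [554.8 -57.1 -13. ]
rim_top {'side': [], 'top': [(array([214.4, 327.5]), 0.57)]}
guide_mouth {'side': [(array([192.1, 321.1]), 0.79)], 'top': [(array([201.1, 328.8]), 0.62), (array([209.4, 404.3]), 0.55)]}
   [520.7 -40.1 195. ]
lock_pin {'side': [(array([304.9, 2
[... 260 characters left out ...]
_key {'side': [(array([318.6, 256.2]), 0.58), (array([303.3, 265.6]), 0.56)], 'top': [(array([226.8, 200.1]), 0.64)]}
   [468.2 348.5  60.2]
next_pack {'side': [(array([187.1, 369. ]), 0.67)], 'top': [(array([203.2, 438.5]), 0.57)]}
   [ 536.3 -397.2   14. ]
multimeter {'side': [(array([317.3, 196.3]), 0.69)], 'top': [(array([177.1, 192.7]), 0.71), (array([200.1, 330.3]), 0.53)]}
   [636.1 389.3   5.7]
screwdriver {'side': [(array([207.9, 359. ]), 0.46)], 'top': [(array([177.7, 190.6]), 0.75), (array([210.4, 402. ]), 0.49)]}
   [405.7 249.9 415.9]
flywheel {'side': [(array([321.5, 264.1]), 0.67), (array([223.5, 330.8]), 0.6)], 'top': [(array([218.4, 326. ]), 0.71)]}
   [ 619.3    9.7 -365.3]
```

View pics/t1.png

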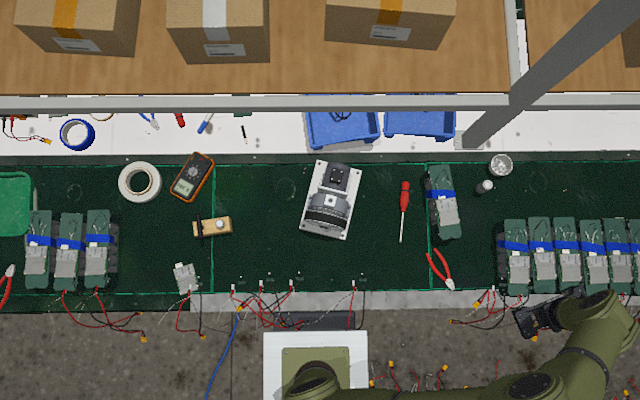

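View pics/s1.png

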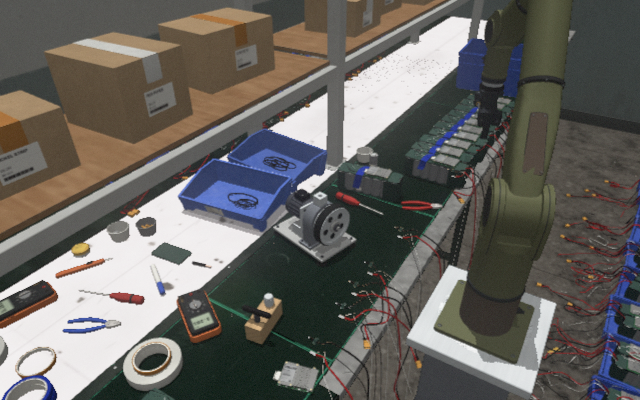

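The top view shows the rig at about (205,330) with its flywheel toward the robot. The tool block is at (227,213), with the pin head on its right at (222,220) and the key on its left. In the side view the pin head is at (299,268). The triangulated pin at z 47 agrees with the 50 mm block height. Next I'll look from the wrist over the rig.

```bash
cat >> h.py <<'E'
def goto(p=None,toolx=None):
    s=status.observe(); M=R.from_rotvec(s["tool_rot"]).as_matrix()
    print("t",round(s["time_s"],2),"tcp",np.round(s["tcp_pos"],1),"toolx yaw",round(np.arctan2(M[1,0],M[0,0]),4),"tooly yaw",round(np.arctan2(M[1,1],M[0,1]),4),"z",np.round(M[:,2],3),"F",np.round(s["force"],1),"w",round(s["gripper_width"],1))
    for q in p or []: print(q,"-> shift",np.round(M.T@(np.array(q)-s["tcp_pos"]),1))
E
python3 - <<'E'
from h import *
goto([(350,-450,380),(470,-250,380),(480,-50,380),(470,290,300)])
E
```

```text
t 1.1 tcp [ 219.5 -585.2  238.7] toolx yaw 0.3588 tooly yaw -1.212 z [-0. -0. -1.] F [-0.3 -0.1  0.4] w 88.2
(350, -450, 380) -> shift [ 169.7  -80.8 -141.3]
(470, -250, 380) -> shift [ 352.3 -225.9 -141.3]
(480, -50, 380) -> shift [ 431.9 -409.7 -141.3]
(470, 290, 300) -> shift [ 541.9 -731.5  -61.3]
```

Emit:
step_arm:
  steps:
    - {"z": -60}
    - {"x": 50,"y": -20,"z": -110}
    - {"x": 100,"y": -50,"z": -141,"twist": 0.1}
    - {"x": 170,"y": -80,"z": -141,"twist": 0.2}
    - {"x": 215,"y": -115,"z": -141,"twist": 0.36}
    - {"x": 260,"y": -150,"z": -141,"twist": 0.36}
    - {"x": 305,"y": -190,"z": -141,"twist": 0.36}
    - {"x": 352,"y": -226,"z": -141,"twist": 0.36}
    - {"x": 375,"y": -280,"z": -141,"twist": 0.36}
    - {"x": 400,"y": -330,"z": -141,"twist": 0.36}
    - {"x": 420,"y": -380,"z": -141,"twist": 0.36}
    - {"x": 425,"y": -410,"z": -141,"twist": 0.36}

```text
invalid input
```

Emit:
step_arm:
  steps:
    - {"z": 0}
    - {"z": 0}

```text
invalid input
```

```bash
python3 - <<'E'
from h import *
np.set_printoptions(precision=1,suppress=True)
goto()
C={"wrist":read_camera("wrist")}; c=C["wrist"]
save(c,"w1.png"); print(c["eye"],c["orientation"],c["camera_matrix"][0])
for t,z in[("rim_top",164),("guide_mouth",179),("load_rig",0),("flywheel",99)]:
    for x in models.mark_of(t,"wrist")[:2]: print(t,np.array(x["pixel"]),x["confidence"],at_z(c,x["pixel"],z))
E
```

```text
t 1.1 tcp [ 219.5 -585.2  238.7] toolx yaw 0.3588 tooly yaw -1.212 z [-0. -0. -1.] F [-0.3 -0.1  0.4] w 88.2
[ 291.2 -558.1  383.9] [-0.3  0.2 -1.2] [291.9   0.  314.8]
```

Emit:
step_arm:
  steps:
    - {"claw": 88,"x": 0,"y": 0,"z": -60,"twist": 0}
    - {"claw": 88,"x": 50,"y": -20,"z": -110,"twist": 0}
    - {"claw": 88,"x": 100,"y": -50,"z": -141,"twist": 0.1}
    - {"claw": 88,"x": 170,"y": -80,"z": -141,"twist": 0.2}
    - {"claw": 88,"x": 215,"y": -115,"z": -141,"twist": 0.36}
    - {"claw": 88,"x": 260,"y": -150,"z": -141,"twist": 0.36}
    - {"claw": 88,"x": 305,"y": -190,"z": -141,"twist": 0.36}
    - {"claw": 88,"x": 352,"y": -226,"z": -141,"twist": 0.36}
    - {"claw": 88,"x": 375,"y": -280,"z": -141,"twist": 0.36}
    - {"claw": 88,"x": 400,"y": -330,"z": -141,"twist": 0.36}
    - {"claw": 88,"x": 420,"y": -380,"z": -141,"twist": 0.36}
    - {"claw": 88,"x": 425,"y": -410,"z": -141,"twist": 0.36}

```text
time_s: 2.85
tcp_pos: [473.5, -48.5, 379.9]
tool_rot: [-3.14, -0.005, -0.001]
force: [-0.0, -0.1, 0.2]
gripper_width: 87.8
finger_force: 0.0
```

Emit:
step_arm:
  steps:
    - {"claw": 88,"x": 0,"y": 0,"z": 0,"twist": 0}
    - {"claw": 88,"x": 0,"y": 0,"z": 0,"twist": 0}

```text
time_s: 3.1
tcp_pos: [473.5, -53.4, 379.8]
tool_rot: [3.141, -0.004, 0.0]
force: [-0.3, -1.0, -0.4]
gripper_width: 88.2
finger_force: 0.0
```

```bash
python3 - <<'E'
from h import *
np.set_printoptions(precision=1,suppress=True)
goto()
C={"wrist":read_camera("wrist")}; c=C["wrist"]
save(c,"w1.png"); print(c["eye"],c["orientation"],c["camera_matrix"][0])
for t,z in[("rim_top",164),("guide_mouth",179),("load_rig",0),("flywheel",99)]:
    for x in models.mark_of(t,"wrist")[:2]: print(t,np.array(x["pixel"]),x["confidence"],at_z(c,x["pixel"],z))
E
```

```text
t 3.1 tcp [473.5 -53.4 379.8] toolx yaw -0.0028 tooly yaw -1.5736 z [ 0. -0. -1.] F [-0.3 -1.  -0.4] w 88.2
[550.  -52.9 524.9] [-0.2  0.2 -1.6] [291.9   0.  314.8]
rim_top [170.9 299.5] 0.93 [479.7 -33.5 164. ]
guide_mouth [130.2 306.3] 0.94 [530.2 -43.  179. ]
guide_mouth [169.  300.1] 0.69 [484.9 -35.1 179. ]
load_rig [108.4 313.3] 0.68 [556.2 -50.4   0. ]
flywheel [159.3 302.2] 0.93 [484.2 -34.3  99. ]
```

View pics/w1.png

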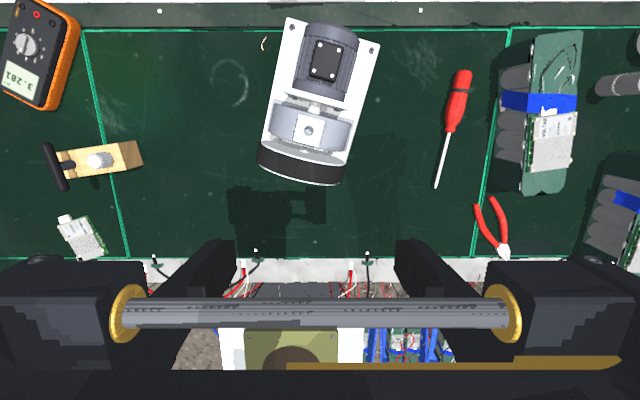

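The wrist view shows the boss bore at (308,130), the rim top at (300,171) and the pin head at (98,160). The spacing from rim to guide comes out at 51 mm against 50 mm nominal, and the rig yaw is about -0.19. Next I'll hover over the pin.

Emit:
step_arm:
  steps:
    - {"claw": 88,"x": -5,"y": -60,"z": 0,"twist": 0}
    - {"claw": 88,"x": -10,"y": -120,"z": 0,"twist": 0}
    - {"claw": 88,"x": -20,"y": -175,"z": 30,"twist": 0}
    - {"claw": 88,"x": -25,"y": -230,"z": 50,"twist": 0}
    - {"claw": 60,"x": -30,"y": -280,"z": 75,"twist": 0}
    - {"claw": 44,"x": -35,"y": -315,"z": 105,"twist": 0}
    - {"claw": 44,"x": -40,"y": -340,"z": 130,"twist": 0}
    - {"claw": 44,"x": -40,"y": -340,"z": 130,"twist": 0}
    - {"claw": 44,"x": -40,"y": -340,"z": 130,"twist": 0}
    - {"claw": 44,"x": -40,"y": -340,"z": 130,"twist": 0}

```text
time_s: 4.6
tcp_pos: [435.1, 286.7, 250.8]
tool_rot: [-3.141, 0.006, -0.003]
force: [-0.5, -0.0, -0.2]
gripper_width: 44.1
finger_force: 0.0
```

```bash
python3 - <<'E'
from h import *
np.set_printoptions(precision=1,suppress=True)
goto()
c=read_camera("wrist")
save(c,"w2.png"); print(c["eye"])
for t,z in[("lock_pin",50),("hex_key",50),("tool_block",0)]:
    for x in models.mark_of(t,"wrist")[:2]: print(t,np.array(x["pixel"]),x["confidence"],at_z(c,x["pixel"],z))
for x in models.cut_out("lock_pin","wrist")[:1]:print(x["box"],x["confidence"])
E
```

```text
t 4.6 tcp [435.1 286.7 250.8] toolx yaw -0.004 tooly yaw -1.5748 z [ 0.  0. -1.] F [-0.5 -0.  -0.2] w 44.1
[511.3 286.9 396. ]
hex_key [151.7 267.7] 0.9 [467.6 343.   50. ]
tool_block [144.1 291.9] 0.76 [471.2 318.2   0. ]
tool_block [  1.6 232.1] 0.16 [636.7 384.    0. ]
[304.0, 130.0, 328.0, 157.4] 0.56
```

View pics/w2.png

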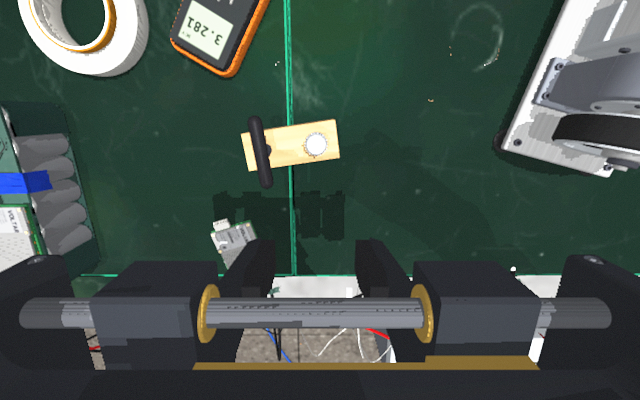

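The wrist view shows the pin head at about (316,144) with the key's crossbar to its left (255–268, 118–185). Block yaw is about +0.15.

```bash
python3 - <<'E'
from h import *
np.set_printoptions(precision=1,suppress=True)
c=read_camera("wrist"); im=c["color"][125:165,295:340]
m=(im.min(2)>170).astype(np.uint8)
n,l,s,ce=cv2.connectedComponentsWithStats(m); k=1+s[1:,4].argmax(); px=ce[k][::-1]+[125,295]
print(s[k],px,at_z(c,px,79),at_z(c,(144,316),80))
goto([tuple(at_z(c,px,79)[:2])+(56,)])
E
```

```text
[   0    0   44   34 1270] [139.9 315.7] [482.6 287.5  79. ] [478.4 287.1  80. ]
t 4.9 tcp [434.1 287.7 250. ] toolx yaw -0.0018 tooly yaw -1.5726 z [ 0.  0. -1.] F [ 0.   0.2 -0. ] w 43.8
(np.float64(482.6031609992971), np.float64(287.48286829172446), 56) -> shift [ 48.4   0.2 194.1]
```

Emit:
step_arm:
  steps:
    - {"claw": 44,"x": 20,"y": 0,"z": 40,"twist": 0}
    - {"claw": 44,"x": 43,"y": 0,"z": 80,"twist": 0}
    - {"claw": 44,"x": 43,"y": 0,"z": 120,"twist": 0}
    - {"claw": 44,"x": 43,"y": 0,"z": 120,"twist": 0}
    - {"claw": 44,"x": 43,"y": 0,"z": 120,"twist": 0}

```text
time_s: 5.52
tcp_pos: [477.2, 288.5, 130.9]
tool_rot: [-3.141, 0.001, -0.002]
force: [0.3, -0.5, 0.0]
gripper_width: 44.3
finger_force: 0.0
```

```bash
python3 - <<'E'
from h import *
np.set_printoptions(precision=1,suppress=True)
c=read_camera("wrist"); goto()
p=proj(c,(478,287,80));print(p,proj(c,(478,299,80)))
r,k=p.astype(int); r0=max(r-50,0);k0=k-60
crop=c["color"][r0:r+50,k0:k+60,::-1]
cv2.imwrite("pics/w3.png",cv2.resize(crop,None,fx=5,fy=5,interpolation=cv2.INTER_CUBIC)); print(r0,k0)
E
```

```text
t 5.58 tcp [477.5 288.8 131.4] toolx yaw -0.0008 tooly yaw -1.5716 z [ 0.  0. -1.] F [-0.7  0.   0.4] w 44.0
[222.4 318.1] [222.5 301.4]
172 258
```

View pics/w3.png

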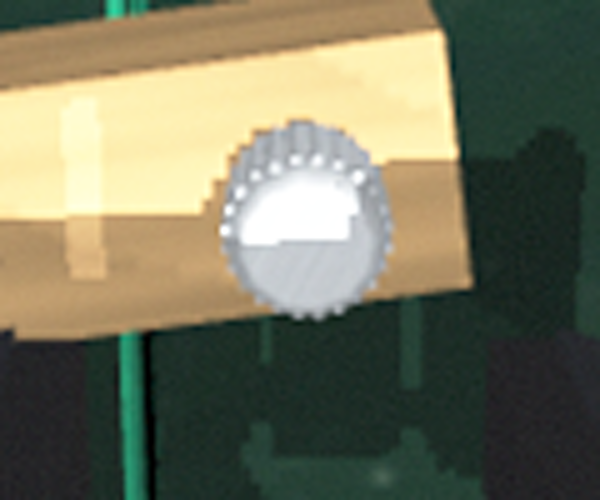

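The crop shows the head's top circle centred at about (319.6,219.4). That puts the pin at (480,286).

Emit:
step_arm:
  steps:
    - {"claw": 44,"x": 2.5,"y": 2,"z": 20,"twist": 0}
    - {"claw": 44,"x": 2.5,"y": 2,"z": 45,"twist": 0}
    - {"claw": 44,"x": 2.5,"y": 2,"z": 65,"twist": 0}
    - {"claw": 44,"x": 2.5,"y": 2,"z": 74,"twist": 0}
    - {"claw": 44,"x": 2.5,"y": 2,"z": 74,"twist": 0}
    - {"claw": 20,"x": 2.5,"y": 2,"z": 74,"twist": 0}
    - {"claw": 15,"x": 2.5,"y": 2,"z": 74,"twist": 0}
    - {"claw": 15,"x": 2.5,"y": 2,"z": 74,"twist": 0}
    - {"claw": 15,"x": 2.5,"y": 2,"z": 74,"twist": 0}
    - {"claw": 15,"x": 2.5,"y": 2,"z": 74,"twist": 0}
  force: 20

```text
time_s: 6.82
tcp_pos: [479.8, 286.1, 56.4]
tool_rot: [-3.141, 0.002, -0.002]
force: [0.3, -0.6, 5.4]
gripper_width: 23.1
finger_force: 20.0
```

Emit:
step_arm:
  steps:
    - {"claw": 15,"x": 0,"y": 0,"z": -20,"twist": 0}
    - {"claw": 15,"x": 0,"y": 0,"z": -50,"twist": 0}
    - {"claw": 15,"x": 0,"y": 0,"z": -90,"twist": 0}
    - {"claw": 15,"x": 0,"y": 20,"z": -140,"twist": 0}
    - {"claw": 15,"x": 5,"y": 50,"z": -190,"twist": 0.05}
    - {"claw": 15,"x": 10,"y": 95,"z": -220,"twist": 0.1}
    - {"claw": 15,"x": 15,"y": 145,"z": -230,"twist": 0.15}
    - {"claw": 15,"x": 20,"y": 195,"z": -230,"twist": 0.19}
    - {"claw": 15,"x": 25,"y": 245,"z": -230,"twist": 0.19}
    - {"claw": 15,"x": 25,"y": 290,"z": -225,"twist": 0.19}
    - {"claw": 15,"x": 25,"y": 320,"z": -215,"twist": 0.19}
    - {"claw": 15,"x": 25,"y": 329,"z": -210,"twist": 0.19}
  force: 20

```text
time_s: 8.32
tcp_pos: [503.2, -45.3, 265.1]
tool_rot: [3.126, -0.305, -0.002]
force: [-0.3, 0.4, -0.1]
gripper_width: 23.5
finger_force: 20.0
```

Emit:
step_arm:
  steps:
    - {"claw": 15,"x": 0,"y": 0,"z": 0,"twist": 0}
    - {"claw": 15,"x": 0,"y": 0,"z": 0,"twist": 0}

```text
time_s: 8.57
tcp_pos: [504.3, -41.1, 266.0]
tool_rot: [-3.127, 0.295, -0.001]
force: [-0.3, 0.6, -0.7]
gripper_width: 23.6
finger_force: 20.0
```

```bash
python3 - <<'E'
from h import *
np.set_printoptions(precision=1,suppress=True)
c=read_camera("wrist"); goto()
for t,z in[("guide_mouth",179),("rim_top",164)]:
    for x in models.mark_of(t,"wrist")[:1]: print(t,np.array(x["pixel"]),x["confidence"],at_z(c,x["pixel"],z))
p=proj(c,(530,-43,179));print(p)
r,k=p.astype(int); r0=max(r-60,0);k0=k-80
crop=c["color"][r0:r0+120,k0:k0+160,::-1]
cv2.imwrite("pics/w4.png",cv2.resize(crop,None,fx=5,fy=5,interpolation=cv2.INTER_CUBIC)); print(r0,k0)
E
```

```text
t 8.62 tcp [504.3 -41.2 266. ] toolx yaw -0.1883 tooly yaw -1.7591 z [ 0.  0. -1.] F [-0.5 -0.2 -0.9] w 23.6
guide_mouth [179.2 315.2] 0.74 [528.2 -44.9 179. ]
rim_top [227.3 313.2] 0.79 [481.3 -34.1 164. ]
[177.5 312.5]
117 232
```

View pics/w4.png

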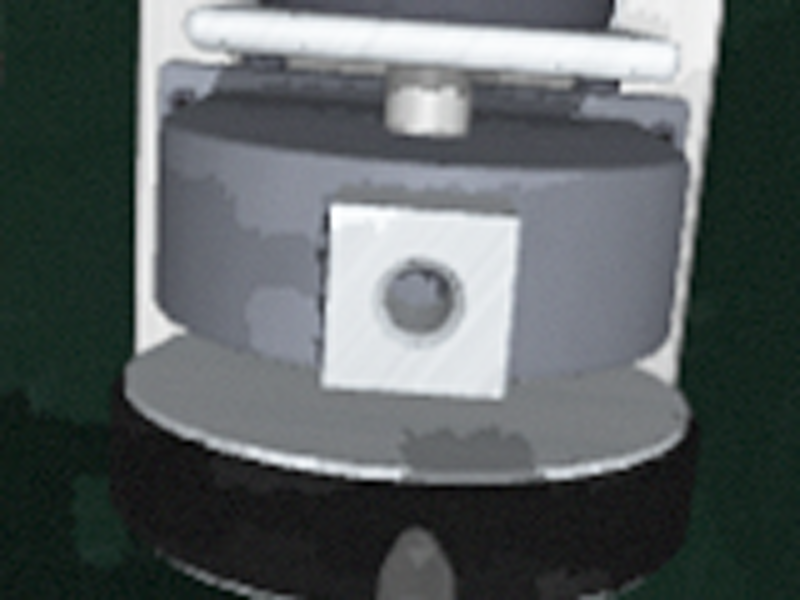

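The crop shows the bore centre at full-image (316.2,176.8) and the pin tip at about (315,224). The boss edges put the rig yaw near -0.23.

```bash
python3 - <<'E'
from h import *
np.set_printoptions(precision=1,suppress=True)
c=read_camera("wrist"); goto()
g=at_z(c,(176.8,316.2),179); print(g, at_z(c,(225.5,315),219), proj(c,(504.3,-41.2,219)), c["eye"])
goto([(g[0],g[1],236)])
E
```

```text
t 8.78 tcp [504.2 -42.  266. ] toolx yaw -0.1893 tooly yaw -1.7601 z [ 0.  0. -1.] F [-0.4  0.5 -0.8] w 23.6
[530.  -46.7 179. ] [504.2 -40.8 219. ] [225.3 315.5] [579.3 -55.4 411.2]
t 8.78 tcp [504.2 -42.  266. ] toolx yaw -0.1893 tooly yaw -1.7601 z [ 0.  0. -1.] F [-0.4  0.5 -0.8] w 23.6
(np.float64(529.9728655007114), np.float64(-46.69900133641111), 236) -> shift [26.2 -0.2 30. ]
```

Emit:
step_arm:
  steps:
    - {"claw": 15,"x": 12,"y": 0,"z": 0,"twist": 0.04}
    - {"claw": 15,"x": 26.2,"y": 0.3,"z": 0,"twist": 0.04}
    - {"claw": 15,"x": 26.2,"y": 0.3,"z": 15,"twist": 0.04}
    - {"claw": 15,"x": 26.2,"y": 0.3,"z": 32,"twist": 0.04}
    - {"claw": 15,"x": 26.2,"y": 0.3,"z": 32,"twist": 0.04}
    - {"claw": 15,"x": 26.2,"y": 0.3,"z": 32,"twist": 0.04}

```text
time_s: 9.52
tcp_pos: [530.4, -48.3, 234.2]
tool_rot: [-3.12, 0.363, -0.002]
force: [-0.7, 0.6, -0.4]
gripper_width: 23.0
finger_force: 20.0
```

```bash
python3 - <<'E'
from h import *
np.set_printoptions(precision=1,suppress=True)
c=read_camera("wrist"); goto()
p=proj(c,(530,-46,185));print(p)
r,k=p.astype(int); r0=max(r-50,0);k0=k-60
crop=c["color"][r0:r0+100,k0:k0+120,::-1]
cv2.imwrite("pics/w5.png",cv2.resize(crop,None,fx=5,fy=5,interpolation=cv2.INTER_CUBIC)); print(r0,k0)
E
```

```text
t 9.57 tcp [530.4 -48.4 234.3] toolx yaw -0.2316 tooly yaw -1.8024 z [ 0. -0. -1.] F [-0.3  0.5 -0.4] w 23.0
[225.3 313.2]
175 253
```

View pics/w5.png

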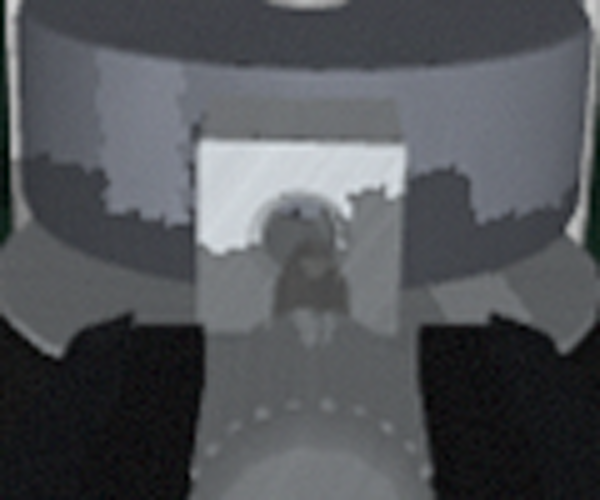

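In the crop the bore centre is at (301,236) and the pin axis at col 313. The pin is therefore about 2 mm too far right (tool +y), so I'll correct that and lower gently.

Emit:
step_arm:
  steps:
    - {"claw": 15,"x": -0.7,"y": -2,"z": 0,"twist": 0}
    - {"claw": 15,"x": -0.7,"y": -2,"z": 0,"twist": 0}
    - {"claw": 15,"x": -0.7,"y": -2,"z": 4,"twist": 0}
    - {"claw": 15,"x": -0.7,"y": -2,"z": 8,"twist": 0}
    - {"claw": 15,"x": -0.7,"y": -2,"z": 12,"twist": 0}
    - {"claw": 15,"x": -0.7,"y": -2,"z": 12,"twist": 0}

```text
time_s: 10.32
tcp_pos: [529.1, -46.3, 221.2]
tool_rot: [3.12, -0.362, -0.002]
force: [0.2, 0.3, -0.7]
gripper_width: 23.5
finger_force: 20.0
```

Emit:
step_arm:
  steps:
    - {"claw": 15,"x": 0,"y": 0,"z": 3,"twist": 0}
    - {"claw": 15,"x": 0,"y": 0,"z": 6,"twist": 0}
    - {"claw": 15,"x": 0,"y": 0,"z": 6,"twist": 0}

```text
time_s: 10.7
tcp_pos: [529.5, -46.3, 215.5]
tool_rot: [3.121, -0.362, -0.0]
force: [-1.0, -0.5, -0.9]
gripper_width: 23.3
finger_force: 20.0
```

Emit:
step_arm:
  steps:
    - {"claw": 15,"x": 0,"y": 0,"z": 3,"twist": 0}
    - {"claw": 15,"x": 0,"y": 0,"z": 6,"twist": 0}
    - {"claw": 15,"x": 0,"y": 0,"z": 6,"twist": 0}

```text
time_s: 11.08
tcp_pos: [529.5, -46.3, 209.5]
tool_rot: [3.121, -0.362, 0.0]
force: [0.1, 0.3, -2.0]
gripper_width: 23.5
finger_force: 20.0
```

Emit:
step_arm:
  steps:
    - {"claw": 15,"x": 0,"y": 0,"z": 3,"twist": 0}
    - {"claw": 15,"x": 0,"y": 0,"z": 7,"twist": 0}
    - {"claw": 15,"x": 0,"y": 0,"z": 10,"twist": 0}
    - {"claw": 15,"x": 0,"y": 0,"z": 10,"twist": 0}

```text
time_s: 11.58
tcp_pos: [529.5, -46.3, 199.5]
tool_rot: [3.121, -0.362, 0.0]
force: [1.5, -0.7, -0.9]
gripper_width: 23.4
finger_force: 20.0
```

Emit:
step_arm:
  steps:
    - {"claw": 15,"x": 0,"y": 0,"z": 1,"twist": 0}
    - {"claw": 15,"x": 0,"y": 0,"z": 2,"twist": 0}
    - {"claw": 15,"x": 0,"y": 0,"z": 2,"twist": 0}

```text
time_s: 11.95
tcp_pos: [529.6, -46.3, 197.8]
tool_rot: [3.121, -0.362, 0.001]
force: [0.6, 0.2, 0.2]
gripper_width: 23.0
finger_force: 20.0
```

Emit:
step_arm:
  steps:
    - {"claw": 40,"x": 0,"y": 0,"z": 0,"twist": 0}
    - {"claw": 50,"x": 0,"y": 0,"z": 0,"twist": 0}
    - {"claw": 50,"x": 0,"y": 0,"z": 0,"twist": 0}
    - {"claw": 50,"x": 0,"y": 0,"z": -15,"twist": 0}
    - {"claw": 50,"x": 0,"y": 0,"z": -40,"twist": 0}
    - {"claw": 50,"x": 0,"y": 0,"z": -70,"twist": 0}
    - {"claw": 50,"x": -25,"y": 0,"z": -100,"twist": 0}
    - {"claw": 30,"x": -58,"y": 0,"z": -100,"twist": 0}
    - {"claw": 0,"x": -58,"y": 0,"z": -100,"twist": 0}
    - {"claw": 0,"x": -58,"y": 0,"z": -100,"twist": 0}

```text
time_s: 13.2
tcp_pos: [473.8, -33.1, 298.4]
tool_rot: [-3.121, 0.363, -0.003]
force: [0.4, 0.2, 0.9]
gripper_width: 22.1
finger_force: 0.0
```

```bash
python3 - <<'E'
from h import *
np.set_printoptions(precision=1,suppress=True)
c=read_camera("wrist"); goto()
for t,z in[("lock_pin",190),("rim_top",164)]:
    for x in models.mark_of(t,"wrist")[:1]: print(t,np.array(x["pixel"]),x["confidence"],at_z(c,x["pixel"],z))
for h in (209,220): print(h,proj(c,(529.7,-46,h)))
p=proj(c,(529.7,-46,200))
r,k=p.astype(int); r0=max(r-70,0);k0=k-80
crop=c["color"][r0:r0+120,k0:k0+160,::-1]
cv2.imwrite("pics/w6.png",cv2.resize(crop,None,fx=5,fy=5,interpolation=cv2.INTER_CUBIC)); print(r0,k0)
goto([(481,-34,180)])
E
```

```text
t 13.25 tcp [474.  -33.2 298.1] toolx yaw -0.2315 tooly yaw -1.8023 z [ 0. -0. -1.] F [-0.6 -0.6  0.3] w 18.0
lock_pin [136.4 312.3] 0.8 [529.7 -43.  190. ]
rim_top [183.8 314.2] 0.95 [483.  -33.5 164. ]
209 [137.4 315.8]
220 [138.6 315.9]
66 235
t 13.35 tcp [473.8 -33.2 297.7] toolx yaw -0.2317 tooly yaw -1.8025 z [ 0.  0. -1.] F [ 0.4 -0.1  0.2] w 10.0
(481, -34, 180) -> shift [  7.2  -0.8 117.7]
```

View pics/w6.png

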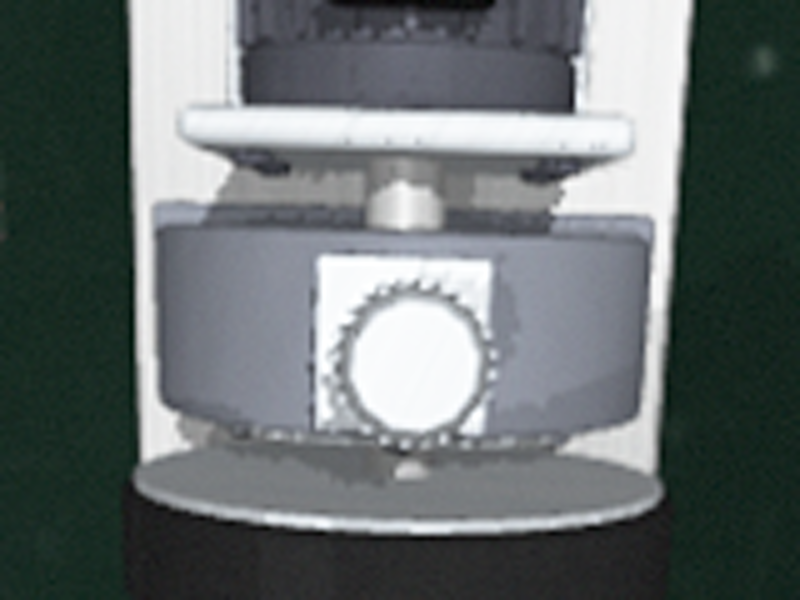

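The pin head sits upright over the boss at about (317,138), and the fingers are shut. Now I'll probe the rim.

Emit:
step_arm:
  steps:
    - {"claw": 0,"x": 1,"y": 0,"z": 50,"twist": 0}
    - {"claw": 0,"x": 1,"y": 0,"z": 100,"twist": 0}
    - {"claw": 0,"x": 1,"y": 0,"z": 128,"twist": 0}
    - {"claw": 0,"x": 1,"y": 0,"z": 131,"twist": 0}
    - {"claw": 0,"x": 1,"y": 0,"z": 131,"twist": 0}

```text
time_s: 13.98
tcp_pos: [474.7, -33.2, 167.1]
tool_rot: [-3.121, 0.363, -0.001]
force: [0.1, -0.3, 0.7]
gripper_width: 0.7
finger_force: 0.0
```

Emit:
step_arm:
  steps:
    - {"claw": 0,"x": 0,"y": 0,"z": 2,"twist": 0}
    - {"claw": 0,"x": 0,"y": 0,"z": 3,"twist": 0}
    - {"claw": 0,"x": 0,"y": 0,"z": 3,"twist": 0}

```text
time_s: 14.35
tcp_pos: [474.4, -33.3, 164.2]
tool_rot: [-3.121, 0.363, -0.002]
force: [0.4, -0.6, 1.7]
gripper_width: 0.4
finger_force: 0.5
```

Emit:
step_arm:
  steps:
    - {"claw": 0,"x": 0,"y": 0,"z": 0.8,"twist": 0}
    - {"claw": 0,"x": 0,"y": 8,"z": 0.8,"twist": 0}
    - {"claw": 0,"x": 0,"y": 16,"z": 0.8,"twist": 0}

```text
time_s: 14.72
tcp_pos: [470.3, -48.9, 163.2]
tool_rot: [-3.121, 0.362, -0.001]
force: [0.7, 0.1, 1.4]
gripper_width: 0.7
finger_force: 1.1
```

Emit:
step_arm:
  steps:
    - {"claw": 0,"x": 0,"y": 0,"z": 1,"twist": 0}
    - {"claw": 0,"x": 0,"y": -8,"z": 1,"twist": 0}
    - {"claw": 0,"x": 0,"y": -16,"z": 1,"twist": 0}

```text
time_s: 15.1
tcp_pos: [474.3, -33.5, 162.5]
tool_rot: [3.12, -0.364, 0.002]
force: [-0.9, -0.4, 11.0]
gripper_width: 0.5
finger_force: 5.1
```

```bash
python3 - <<'E'
from h import *
goto()
c=read_camera("side"); r,k=proj(c,(478,-34,130)).astype(int)
cv2.imwrite("pics/a1.png",cv2.resize(c["color"][r-45:r+45,k-60:k+60,::-1],None,fx=5,fy=5,interpolation=cv2.INTER_CUBIC))
E
```

```text
t 15.1 tcp [474.3 -33.5 162.5] toolx yaw -0.2321 tooly yaw -1.8029 z [ 0.001 -0.001 -1.   ] F [-0.9 -0.4 11. ] w 0.5
```

Emit:
step_arm:
  steps:
    - {"claw": 0,"x": 0,"y": -10,"z": 0,"twist": 0}
    - {"claw": 0,"x": 0,"y": -20,"z": 0.5,"twist": 0}
    - {"claw": 0,"x": 0,"y": -28,"z": 2,"twist": 0}

```text
time_s: 15.52
tcp_pos: [481.7, -5.2, 160.5]
tool_rot: [-3.12, 0.362, -0.005]
force: [1.6, 0.7, 3.7]
gripper_width: 0.6
finger_force: 2.3
```

```bash
python3 - <<'E'
from h import *
goto()
c=read_camera("side"); r,k=proj(c,(478,-34,130)).astype(int)
a=cv2.imread("pics/a1.png")
b=cv2.resize(c["color"][r-45:r+45,k-60:k+60,::-1],None,fx=5,fy=5,interpolation=cv2.INTER_CUBIC)
cv2.imwrite("pics/a2.png",cv2.resize(np.hstack([a,b]),(800,300)))
E
```

```text
t 15.53 tcp [481.7  -5.2 160.5] toolx yaw -0.2308 tooly yaw -1.8016 z [ 0.003  0.001 -1.   ] F [1.6 0.7 3.7] w 0.6
```

View pics/a2.png

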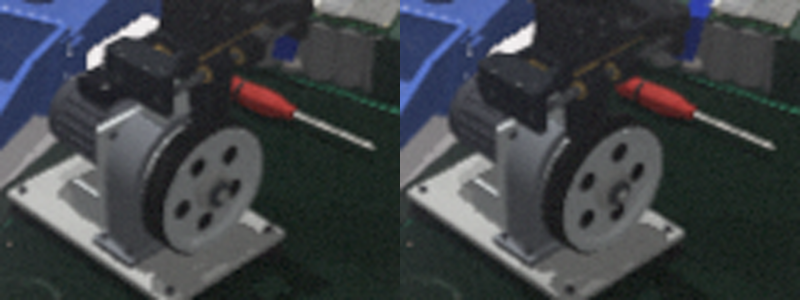

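The two views show the wheel's holes turned by about 25° over this stroke, so the finger drives the wheel with a light force. I'll repeat the strokes and check the pin's height numerically.

Emit:
step_arm:
  steps:
    - {"claw": 0,"x": 0,"y": 0,"z": -12,"twist": 0}
    - {"claw": 0,"x": 0,"y": 30,"z": -12,"twist": 0}
    - {"claw": 0,"x": 0,"y": 56,"z": -8,"twist": 0}
    - {"claw": 0,"x": 0,"y": 56,"z": -1,"twist": 0}
    - {"claw": 0,"x": 0,"y": 46,"z": -1.6,"twist": 0}
    - {"claw": 0,"x": 0,"y": 36,"z": -2.4,"twist": 0}
    - {"claw": 0,"x": 0,"y": 26,"z": -2.5,"twist": 0}

```text
time_s: 16.45
tcp_pos: [475.2, -28.9, 163.2]
tool_rot: [-3.12, 0.359, -0.002]
force: [-0.5, -0.5, 6.9]
gripper_width: 0.7
finger_force: 3.2
```

Emit:
step_arm:
  steps:
    - {"claw": 0,"x": 0,"y": -10,"z": 0.3,"twist": 0}
    - {"claw": 0,"x": 0,"y": -20,"z": 1.5,"twist": 0}
    - {"claw": 0,"x": 0,"y": -26,"z": 2.5,"twist": 0}

```text
time_s: 16.82
tcp_pos: [481.8, -3.4, 160.4]
tool_rot: [-3.119, 0.357, -0.004]
force: [0.9, -1.2, 2.3]
gripper_width: 0.3
finger_force: 1.2
```

```bash
cat >> h.py <<'E'
def pin():
    goto(); c=read_camera("side"); r,k=np.round(proj(c,(529.7,-46,205))).astype(int)
    print("expect raised/home top",proj(c,(529.7,-46,220)),proj(c,(529.7,-46,209)))
    for x in models.cut_out("lock_pin","side")[:3]: print(x["box"],round(x["confidence"],2))
    for x in models.mark_of("lock_pin","side")[:3]: print("mark",np.round(x["pixel"],1),round(x["confidence"],2))
    g=cv2.cvtColor(c["color"],cv2.COLOR_RGB2GRAY)[r-14:r+16,k-10:k+11]; np.save("pics/g_%d.npy"%(status.observe()["time_s"]*100),g)
    print("col",g[:,8:13].mean(1).astype(int))
E
python3 -c "
from h import *
pin()"
```

```text
t 16.82 tcp [481.8  -3.4 160.4] toolx yaw -0.2281 tooly yaw -1.7988 z [ 0.003  0.001 -1.   ] F [ 0.9 -1.2  2.3] w 0.3
expect raised/home top [182.89663965 318.85409197] [186.13000345 318.88026527]
col [38 38 37 39 37 36 38 37 36 35 36 36 34 36 36 40 39 40 39 35 34 34 34 34
 41 58 64 55 47 55]
```

```bash
cat >> h.py <<'E'
def pinw():
    goto(); c=read_camera("wrist")
    for h in(179,190): 
        print("origin h",h,np.round(proj(c,(529.7,-46,h)),1),"head width",round(np.linalg.norm(proj(c,(526.9,-57.7,h+30))-proj(c,(532.5,-34.3,h+30))),1))
    for x in models.cut_out("lock_pin","wrist")[:2]: print(x["box"],x["box"][2]-x["box"][0],round(x["confidence"],2))
    for x in models.mark_of("lock_pin","wrist")[:2]: print("mark",np.round(x["pixel"],1),round(x["confidence"],2))
E
python3 -c "
from h import *
pinw()"
```

```text
t 16.98 tcp [481.5  -4.3 160.2] toolx yaw -0.2291 tooly yaw -1.7999 z [ 0.002  0.001 -1.   ] F [2.7 0.9 4.4] w 0.6
origin h 179 [160.1 385.1] head width 71.7
origin h 190 [164.4 391.4] head width 80.3
[364.5, 132.8, 454.6, 216.6] 90.10000000000002 0.59
mark [161.9 391.3] 0.63
```

Emit:
step_arm:
  steps:
    - {"claw": 0,"x": 0,"y": 0,"z": -12,"twist": 0}
    - {"claw": 0,"x": 0,"y": 30,"z": -12,"twist": 0}
    - {"claw": 0,"x": 0,"y": 56,"z": -8,"twist": 0}
    - {"claw": 0,"x": 0,"y": 56,"z": -0.5,"twist": 0}
    - {"claw": 0,"x": 0,"y": 46,"z": -1.5,"twist": 0}
    - {"claw": 0,"x": 0,"y": 36,"z": -2.3,"twist": 0}
    - {"claw": 0,"x": 0,"y": 26,"z": -2.5,"twist": 0}
    - {"claw": 0,"x": 0,"y": 16,"z": -2.1,"twist": 0}
    - {"claw": 0,"x": 0,"y": 6,"z": -0.8,"twist": 0}
    - {"claw": 0,"x": 0,"y": 0,"z": 0,"twist": 0}

```text
time_s: 18.38
tcp_pos: [481.6, -3.1, 160.4]
tool_rot: [-3.119, 0.357, -0.003]
force: [1.3, -0.9, 1.9]
gripper_width: 0.8
finger_force: 1.0
```

```bash
python3 -c "
from h import *
pinw()"
```

```text
t 18.38 tcp [481.6  -3.1 160.4] toolx yaw -0.2279 tooly yaw -1.7987 z [ 0.002  0.002 -1.   ] F [ 1.3 -0.9  1.9] w 0.8
origin h 179 [159.6 388. ] head width 71.6
origin h 190 [163.9 394.6] head width 80.2
[363.0, 130.2, 442.0, 206.6] 79.0 0.98
mark [159.1 385.2] 0.61
```

Emit:
step_arm:
  steps:
    - {"claw": 0,"x": 0,"y": 0,"z": -12,"twist": 0}
    - {"claw": 0,"x": 0,"y": 30,"z": -12,"twist": 0}
    - {"claw": 0,"x": 0,"y": 56,"z": -8,"twist": 0}
    - {"claw": 0,"x": 0,"y": 56,"z": -0.5,"twist": 0}
    - {"claw": 0,"x": 0,"y": 46,"z": -1.5,"twist": 0}
    - {"claw": 0,"x": 0,"y": 36,"z": -2.3,"twist": 0}
    - {"claw": 0,"x": 0,"y": 26,"z": -2.5,"twist": 0}
    - {"claw": 0,"x": 0,"y": 16,"z": -2.1,"twist": 0}
    - {"claw": 0,"x": 0,"y": 6,"z": -0.8,"twist": 0}
    - {"claw": 0,"x": 0,"y": 0,"z": 0,"twist": 0}

```text
time_s: 19.77
tcp_pos: [480.5, -4.6, 160.5]
tool_rot: [3.121, -0.36, 0.0]
force: [-0.6, -1.1, 4.4]
gripper_width: 0.5
finger_force: 1.6
```

```bash
python3 -c "
from h import *
pinw()"
```

```text
t 19.77 tcp [480.5  -4.6 160.5] toolx yaw -0.2297 tooly yaw -1.8005 z [ 0. -0. -1.] F [-0.6 -1.1  4.4] w 0.5
origin h 179 [157.8 384.2] head width 71.6
origin h 190 [162.  390.4] head width 80.3
[356.5, 127.2, 436.8, 202.9] 80.30000000000001 0.8
[264.6, 176.9, 446.6, 260.7] 182.0 0.74
mark [156.4 381.5] 0.6
```

The head width went from 90 to 79 px and the mark now sits at the home height, so the pin has dropped. I'll let go of the wheel, retreat and check.

Emit:
step_arm:
  steps:
    - {"claw": 0,"x": 0,"y": 0,"z": -15,"twist": 0}
    - {"claw": 0,"x": -10,"y": 15,"z": -60,"twist": 0}
    - {"claw": 0,"x": -20,"y": 28,"z": -110,"twist": 0}
    - {"claw": 0,"x": -40,"y": 28,"z": -137,"twist": 0}
    - {"claw": 0,"x": -60,"y": 28,"z": -137,"twist": 0}
    - {"claw": 0,"x": -60,"y": 28,"z": -137,"twist": 0}

```text
time_s: 20.68
tcp_pos: [414.3, -18.8, 297.1]
tool_rot: [3.121, -0.36, -0.001]
force: [-0.3, 0.2, 0.3]
gripper_width: 0.7
finger_force: 0.0
```

```bash
python3 - <<'E'
from h import *
pinw(); pin()
c=read_camera("side"); r,k=proj(c,(515,-40,190)).astype(int)
cv2.imwrite("pics/f.png",cv2.resize(c["color"][r-35:r+40,k-50:k+50,::-1],None,fx=8,fy=8,interpolation=cv2.INTER_CUBIC)); print(r-35,k-50)
E
```

```text
t 20.68 tcp [414.3 -18.8 297.1] toolx yaw -0.2296 tooly yaw -1.8004 z [-0.001  0.    -1.   ] F [-0.3  0.2  0.3] w 0.7
origin h 179 [ 58.  316.3] head width 33.3
origin h 190 [ 55.6 316.4] head width 35.1
[300.1, 32.0, 332.8, 75.4] 32.69999999999999 0.86
mark [ 57.4 315.6] 0.67
t 20.82 tcp [416.2 -19.3 296.6] toolx yaw -0.2309 tooly yaw -1.8016 z [-0.  0. -1.] F [-0.2  0.5  0.5] w 0.5
expect raised/home top [182.89663965 318.85409197] [186.13000345 318.88026527]
[336.0, 162.0, 400.6, 201.8] 0.53
mark [194.3 317.5] 0.54
col [ 61  59 131 224 236 237 236 237 237 233 216 194 212 221 206 160 118 110
 107 105 105 107 107 111 131 144 132 102 102 103]
159 272
```

View pics/f.png

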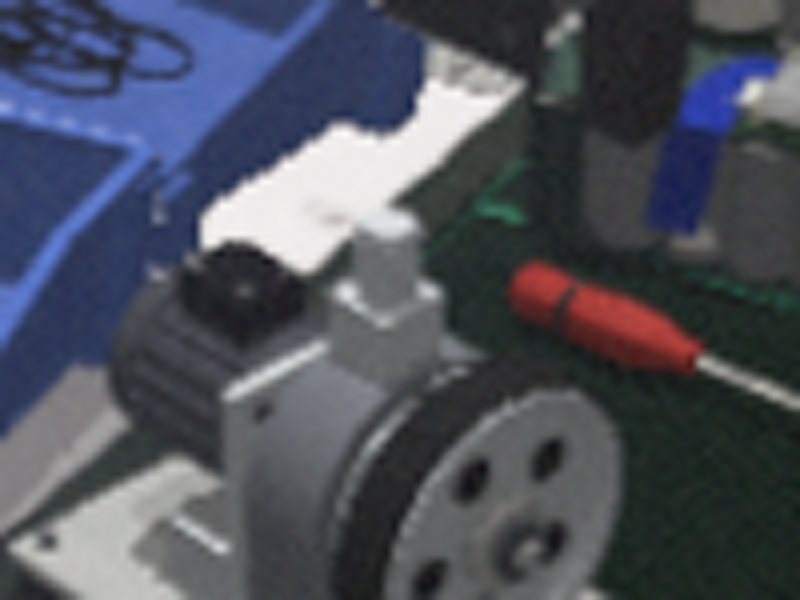

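The side crop shows the head sitting directly on the boss at about (320,189), upright and with no shank visible. The pin is home and the arm is clear of everything.

```bash
python3 -c "
from h import *
print(ticket.sign_off())"
```

```text
the job is handed in; nothing more can be done
None
```

The lock pin is in the guide boss and has dropped into the notch, with its head down on the boss as far as the side and wrist pictures show. The arm is clear, and the job was handed in at about 21 s of the 72 s allowed; the sign-off gave no verdict back.

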